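Set the bean mill's grind wheel to the tall pin and lock it

ROBOT

A 6-joint arm with a two-finger parallel gripper is mounted at the origin on a cart in front of the work surface, level with it; the furniture and walls round the work are solid. World frame = base frame: x ahead of the robot, y to its left, z up, the work surface at z = 0. Lengths are in m, angles in rad, forces in N, time in s.
With the tool pointing down it reaches from about 0.375 to 0.975 m from the base axis. Payload 3.8 kg.
Tool frame: the origin (TCP) lies midway between the tips of the shut fingers; the grasp point (between the pads) lies 19 mm behind it (tcp_to_grasp is the distance from the TCP to the grasp point, in m); z points along the fingers, y is the line along which they close (so a half turn about z gives the same grasp; the last joint's range is limited). The gripper opens to 88 mm and grips with 3 to 60 N. Pads are 18 mm wide; open, the fingers measure 123 mm over their backs; the gripper's body (75 mm by 187 mm) begins 45 mm behind the grasp point.
Start: joints at [1.219, 0.264, 1.604, -0, 1.274, -0.037], TCP at [0.209, 0.642, 0.239] pointing down, gripper open.
Joint ranges: [-2.63, 2.63], [-0.94, 2.18], [0.31, 2.57], [-1.31, 4.45], [0, 2.66], [-2.55, 2.55]. Speed limits (rad/s): [2.57, 2.57, 3.14, 3.14, 3.14, 3.14].

INTERFACE

Orientations are given as a rotation vector (axis times angle).
In Python, from bench import * gives the robot as it stands. The module is installed in compiled form; this text tells all that it offers.
- The arm moves only by the tool servo_tool, never from a script. Its argument "plan" is a list of rows, each a list of 3 entries, a list of its own where there are three numbers: the shift along the tool's x, y, z in units of 40 mm (1.0 is 40 mm), then the turn about the tool's z in units of 8 degrees (1.0 is 8 degrees), then the closure, from -1 (fully open) to 1 (shut). A call has 1 to 12 rows; each row is the pose to reach, as a shift and turn from the pose commanded when the call began, along the tool's axes at that moment; what a row does not reach only later rows make up. A row lasts 1/10 s, in which the tool goes at most 50 mm and 8.59 degrees, less where a joint would pass 70% of its speed; a pose out of reach is approached as far as the arm can. A call with a gripper value outside its range is refused whole. The fingers move at their own pace and stop on an object; the grip force is fixed at half the most. Time passes only in rows, so rows that repeat a pose let the fingers close. It gives the time, the measured TCP pose, the force, the opening and the grip force at its end, in the units of the state.
- get_obs(): the state, without advancing time (a new reading comes with each control period).
- snapshot(name): name is "scene" or "top"; returns (picture, depth): 480x640x3 uint8, blue, green, red; 480x640 float32, m along the optical axis (not along the pixel's ray), 0 where there is no reading.
- camera_model(name): a dict with "mtx" (3x3 intrinsics, pixels), "extrinsics" (4x4, takes a point from camera to world coordinates). Camera axes: x right, y down, z forward; pixel columns grow to the right and rows downward; lengths in m; the calibration is good to about 2 mm. A picture is of the moment at which its call begins. camera_model takes no time and is no camera call.
- hand_in(): hands the job in; it is judged then, once.
Trained networks look in the newest picture that a camera, given by its name, has taken for a name from the list of things; names that differ only in an ending like _2 or _b are one class to them, and where a whole thing is asked for, a point or a joint stands for the part that bears it (a point fixed in the world has none). Each returns a list of dicts, best first, with "p" (0 to 1); they miss things now and then, are a little off and sometimes report something else, mostly with a low value. They report only what shows in the picture. A call takes as long as a camera call.
- cut_out(camera, name): "pixels" (480x640 bool, what is visible of it) and "rect" ([centre column, centre row, width, height] in pixels, round what is visible of it).
- spot_point(camera, name): "centre" ([column, row] in pixels: a listed point, or the origin of a listed thing).
The state is a dict: "time_s": time; "joints": joint angles; "joint_vel": joint speeds; "tau": joint torques, N m; "eef_pos": TCP position; "ee_rot": TCP orientation; "force": force on the tool from outside, world axes, zero at the start; "wrist_torque": the same for the moment, N m; "width": finger opening in m; "grip_force": force on a finger pad.
Only numpy, scipy, OpenCV 4.12 (cv2) and the standard library are available. Lean on these libraries where they do the work, as an engineer would, in place of code of your own. Each camera call takes 0.05 s, during which the arm holds its last target. There are 200 camera calls.

TASK

Turn the bean mill's setting wheel clockwise until the pointer on its far rim, under the hopper, stands at the tall ball-headed pin (not at a short one). Then push the wing stud beside the wheel fully in and turn it a quarter turn clockwise, so that it stays down and locks the wheel at that setting. Leave the coffee pod and the creamer tub on the mill's deck where they are.

Things in the scene. Friction and masses are not known exactly. Their poses are not given: they have to be found in the camera images.
- mill: grey bench bean mill, fixed, 275 deep x 260 wide mm. Origin: on the counter under the wheel's axis; x to the mill's rear, y to its left, z up. Flat deck 80 mm up, x -115..160, y -120..140. A hopper overhangs the rear: x 60..165, y -85..85, from 165 to 286 mm up; keep tools in front of it. Rear column under it from x 95.
- set_wheel (a joint): angle (rad) of the black setting wheel about its vertical axis, range -0.9 to 3.0, starts at 1.3 to 2.7. At 0 the pointer points along the mill's +x; positive is anticlockwise from above, so turning clockwise lowers it. The pin places are at -0.524, 0 and 0.524. Friction about 0.12 N m; it stays where it is left.
- wheel_hub (a point): on the wheel's axis, at the disc's top, 98 mm above the counter; x along the pointer. Disc radius 62; hub radius 17, 15 high. To be pushed: four upright round pegs, 14 thick, 52 tall (tops 150 mm above the counter), at 40 mm radius, 45, 135, 225 and 315 degrees from the pointer. Steel crown ring at radius 50-62, 7 high, with three 16 mm notches.
- pointer_line (a point): point on the line of the wheel's pointer, 80 mm from the axis, 104 mm above the counter. The pointer is a 6 mm wide steel nose on the rim, from 56 to 72 mm radius; it is right when this point is over the tall pin.
- pin_tall: steel pin with a ball head, 6 mm thick, 51 mm tall, fixed on the deck under the hopper's front, 80 mm from the wheel's axis; origin at its foot. It may stand in any of the three pin places.
- pin_short_1: short plain steel pin, 20 mm tall, 6 mm thick, in another pin place; a wrong setting
- pin_short_2: the other short plain steel pin, 20 mm tall; a wrong setting
- lock_plunger (a joint): how far the sprung lock plunger under the stud is pushed down (m): 0 up, 0.008 fully in. The spring takes about 4 N to start, 10 N fully in. Its tooth enters the crown only with the wheel within about 3 degrees of a pin; otherwise it stops on the crown after 2 mm. Let go unturned it springs up; locked it rests at about 0.005.
- lock_tongue (a point): end of the steel tongue that the plunger carries over the wheel's rim, 54 mm from the wheel's axis towards the stud; the point is on its top, 116 mm above the counter when up; 14 mm wide. The tooth under it is 10 mm wide.
- lock_stud (a joint): turn of the wing stud (rad), 0 as found to 1.57 (locked); positive is clockwise from above. It turns only while the plunger is pushed in more than about 6.5 mm; at the end of its turn it rises about 1.5 mm into a rest and stays down when let go.
- stud_wing (a point): middle of the stud's black wing, on the stud's axis (mill x -71, y -71; 140 mm above the counter when up). Wing 44 long, 12 thick, 30 high (125 to 155 mm above the counter when up), its length along the point's x axis, at turn 0 the mill's x. The wheel's pegs pass 53 mm from the stud's axis.
- deck_pod: coffee pod, 51 mm wide, 44 mm tall, loose on the left front of the mill's deck; origin at its underside. Leave it.
- deck_tub: creamer tub, 42 x 37 x 24 mm, loose on the left of the mill's deck; origin at its underside. Leave it.

How it is judged:
By the outcome, as a careful person would: the job done as asked, in the order asked, and still so for the second after the job is handed in, with the robot touching nothing.
It also fails if it takes over 58 s, if anything falls off the work surface, if the arm or the gripper's body presses on something with over 40 N, if the wrist force passes 120 N, or if a joint passes its speed limit or range.

## Working session

There is one attempt and no reset: what is moved stays moved. The work goes in short steps, Python scripts to look and compute and a tool call to move; the robot and the scene stay as the last step left them, time stands still between calls to the robot, and variables do not carry over. Pictures are saved under pics/ and viewed, at most 10 in all, crops included, and the job is handed in when it is done.

Besides the shell and the picture viewer there is one more tool, called after "Call:" as a command line: name --argument value ..., lists and objects as JSON in quotes. servo_tool: Moves the arm, as the interface text tells. Its arguments: {"type":"object","properties":{"plan":{"type":"array"}},"required":["plan"]}

```bash
mkdir -p pics; cat > h.py <<'E'
from bench import *
import numpy as np, cv2
def px2ray(cam,uv):
    m=camera_model(cam);K=np.array(m["mtx"]);T=np.array(m["extrinsics"])
    d=T[:3,:3]@np.linalg.inv(K)@np.array([uv[0],uv[1],1.]);return T[:3,3],d
def atz(cam,uv,z):
    o,d=px2ray(cam,uv);return o+d*(z-o[2])/d[2]
def proj(cam,p):
    m=camera_model(cam);K=np.array(m["mtx"]);T=np.linalg.inv(np.array(m["extrinsics"]))
    q=K@(T[:3,:3]@np.array(p)+T[:3,3]);return q[:2]/q[2]
def tri(a,b):
    (o1,d1),(o2,d2)=a,b
    d1=d1/np.linalg.norm(d1);d2=d2/np.linalg.norm(d2)
    s=np.linalg.lstsq(np.c_[d1,-d2],o2-o1,rcond=None)[0]
    p,q=o1+s[0]*d1,o2+s[1]*d2
    return (p+q)/2,np.linalg.norm(p-q)
E
cat > look.py <<'E'
from h import *
np.set_printoptions(precision=4,suppress=True)
P={}
for c in("scene","top"):
    im,d=snapshot(c);cv2.imwrite(f"pics/{c}0.png",im);np.save(f"d_{c}.npy",d)
    print(c,np.array(camera_model(c)["extrinsics"]))
    for n in("wheel_hub","pointer_line","pin_tall","pin_short_1","stud_wing","lock_tongue","mill"):
        r=spot_point(c,n);P[c,n]=r
        print(n,[(np.round(x["centre"],1),round(x["p"],2)) for x in r[:3]])
for n in("wheel_hub","pointer_line","pin_tall","stud_wing","lock_tongue","mill"):
    if P["scene",n] and P["top",n]:
        print(n,*tri(px2ray("scene",P["scene",n][0]["centre"]),px2ray("top",P["top",n][0]["centre"])))
print(get_obs())
E
python3 look.py
```

```text
scene [[ 0.9123 -0.2545  0.321   0.2969]
 [-0.4096 -0.5545  0.7244 -0.5693]
 [-0.0064 -0.7923 -0.6101  0.6424]
 [ 0.      0.      0.      1.    ]]
wheel_hub [(array([326.6, 276.9]), 0.66)]
pointer_line [(array([286.1, 256.4]), 0.89)]
pin_tall [(array([373. , 277.3]), 0.5)]
pin_short_1 [(array([359.1, 260.3]), 0.47), (array([372., 291.]), 0.47)]
stud_wing [(array([291.9, 293. ]), 0.71)]
lock_tongue [(array([308.4, 283.7]), 0.76)]
mill [(array([327. , 317.2]), 0.93), (array([310.9, 286.3]), 0.7), (array([294.2, 292.2]), 0.29)]
top [[ 0.0207 -0.9938  0.109   0.4606]
 [-0.9998 -0.0208  0.0006  0.0164]
 [ 0.0016 -0.109  -0.994   0.9568]
 [ 0.      0.      0.      1.    ]]
wheel_hub [(array([338.1, 244.8]), 0.65)]
pointer_line [(array([295.3, 274.3]), 0.71)]
pin_tall [(array([336.1, 250.2]), 0.42)]
pin_short_1 [(array([317.7, 191.6]), 0.4), (array([372.1, 205.4]), 0.4)]
stud_wing [(array([377.5, 298. ]), 0.57)]
lock_tongue [(array([358.3, 271.6]), 0.88)]
mill []
wheel_hub [ 0.5621 -0.0134  0.0981] 0.0027416503096569064
pointer_line [0.5161 0.049  0.1107] 0.003199370520286338
pin_tall [ 0.5914 -0.0298  0.0969] 0.08626669840700675
stud_wing [ 0.4818 -0.0681  0.1408] 0.00015902827652180735
lock_tongue [ 0.5194 -0.0418  0.1231] 0.00038786143555146125
{'time_s': 0.8, 'joints': array([ 1.2191,  0.2639,  1.604 , -0.    ,  1.2737, -0.0369]), 'joint_vel': array([-0.0009,  0.    ,  0.0018, -0.0002,  0.0008, -0.001 ]), 'tau': array([  0.0002, -50.1955, -35.7241,   0.0728,   0.0179,  -0.    ]), 'eef_pos': array([0.209 , 0.6418, 0.2387]), 'ee_rot': array([0.4925, 3.1027, 0.0001]), 'force': array([ 0.0314, -0.8717, -1.082 ]), 'wrist_torque': array([-0.0073,  0.0426, -0.0139]), 'grip_force': 0.0, 'width': 0.087901051608643}
```

```bash
python3 -c "
import cv2
for c,(x,y) in dict(scene=(230,180),top=(240,140)).items():
    im=cv2.imread(f'pics/{c}0.png')[y:y+200,x:x+200]
    cv2.imwrite(f'pics/{c}0c.png',cv2.resize(im,(600,600),interpolation=cv2.INTER_CUBIC))
"
```

```text
(no output)
```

View pics/scene0c.png

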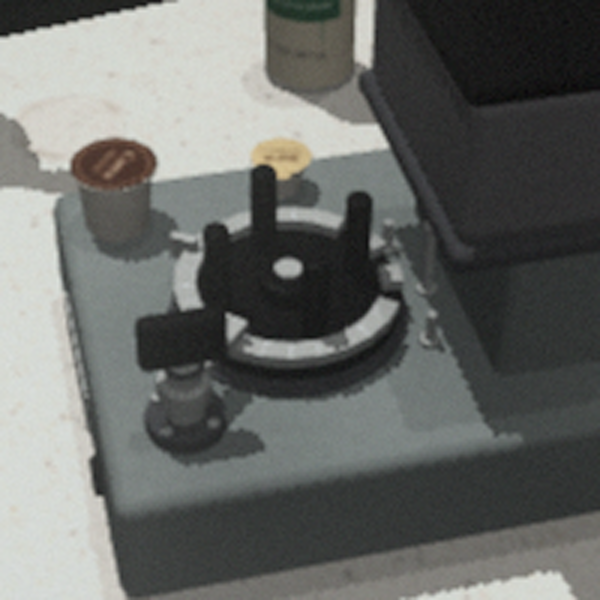

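View pics/top0c.png

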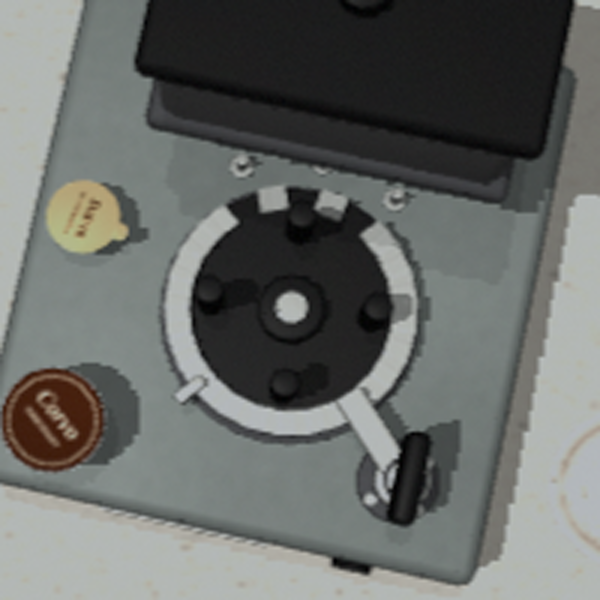

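The scene crop shows the wheel with its pointer at the left (about px 290,259), the stud at (291,293) and three pins near (360,258), (373,268) and (373,290). The top crop shows pin tips at (321,195), (347,196) and (372,205). Next I project the three pin places to see which one is tall.

```bash
cat > a.py <<'E'
from h import *
hub=np.array([.5621,-.0134]);st=np.array([.4818,-.0681])
v=st-hub;yaw=np.arctan2(v[1],v[0])+np.pi*3/4;print("yaw",np.degrees(yaw),"dist",np.linalg.norm(v),"(100.4)")
out=[]
for c,(x,y,w,h) in dict(scene=(335,230,60,75),top=(300,180,90,60)).items():
    im=cv2.imread(f"pics/{c}0.png");k=8 if c=="scene" else 6
    big=cv2.resize(im[y:y+h,x:x+w],None,fx=k,fy=k,interpolation=cv2.INTER_CUBIC)
    for a,col in((-.524,(0,0,255)),(0,(0,255,0)),(.524,(255,0,0))):
        for z in(.08,.1,.131):
            p=np.r_[hub+.08*np.array([np.cos(yaw+a),np.sin(yaw+a)]),z]
            u=proj(c,p);print(c,a,z,u.round(1))
            cv2.circle(big,tuple(int(t) for t in (u-(x,y)+.5)*k),3,col,-1)
    cv2.imwrite(f"pics/{c}_pins.png",big);out.append(big)
H=max(o.shape[0] for o in out)
out=[cv2.copyMakeBorder(o,0,H-o.shape[0],0,0,cv2.BORDER_CONSTANT) for o in out]
s=np.hstack(out);s=cv2.resize(s,None,fx=.77,fy=.77) ;cv2.imwrite("pics/pins.png",s);print(s.shape)
o,d=px2ray("top",spot_point("top","pointer_line")[0]["centre"])
for c in("scene","top"):
    q=atz(c,spot_point(c,"pointer_line")[0]["centre"],.104)[:2]-hub
    print(c,"wheel",np.arctan2(q[1],q[0])-yaw,np.linalg.norm(q))
    for r in cut_out(c,"pin_tall")[:3]: print("tall",r["p"],np.round(r["rect"],1))
E
python3 a.py
```

```text
yaw -10.737484413408517 dist 0.09716058871785414 (100.4)
scene -0.524 0.08 [373.4 294.6]
scene -0.524 0.1 [374.2 285.4]
scene -0.524 0.131 [375.5 270.7]
scene 0 0.08 [371.8 277.6]
scene 0 0.1 [372.6 268.5]
scene 0 0.131 [373.8 253.9]
scene 0.524 0.08 [358.6 263.7]
scene 0.524 0.1 [359.1 254.8]
scene 0.524 0.131 [360.  240.4]
top -0.524 0.08 [372.7 206.9]
top -0.524 0.1 [373.9 204.5]
top -0.524 0.131 [376.  200.5]
top 0 0.08 [348.6 194.8]
top 0 0.1 [349.3 192.2]
top 0 0.131 [350.4 187.8]
top 0.524 0.08 [321.7 196.3]
top 0.524 0.1 [321.8 193.6]
top 0.524 0.131 [322.  189.3]
(462, 785, 3)
scene wheel 2.29617480718948 0.08129685359674355
tall 0.68 [267.4 244.7  28.9  36. ]
tall 0.46 [371.3 269.4   2.4  17.8]
top wheel 2.399623447535027 0.07874436564021095
```

View pics/pins.png

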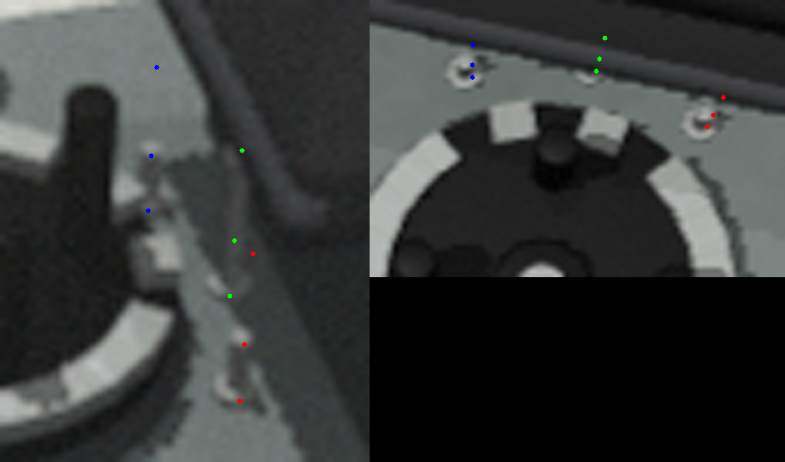

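The middle pin, mill angle 0, is the tall one: its shaft reaches the 131 mm mark, while the outer two stop near 100 mm. Target is wheel 0 and the wheel is now at about 2.35. Next I fit the mill pose from all points.

```bash
cat > fit.py <<'E'
from h import *
from scipy.optimize import least_squares
np.set_printoptions(precision=4,suppress=True)
c30,s30=.08*np.cos(.524),.08*np.sin(.524)
F=[("scene",(0,0,.098),(326.6,276.9)),("top",(0,0,.098),(338.1,244.8)),
("scene",(-.071,-.071,.14),(291.9,293.)),("top",(-.071,-.071,.14),(377.5,298.)),
("scene",(-.0382,-.0382,.116),(308.4,283.7)),("top",(-.0382,-.0382,.116),(358.3,271.6)),
("scene",(c30,-s30,.08),(372,291.)),("scene",(c30,s30,.08),(359.1,260.3)),
("scene",(0,0,0),(327.,317.2)),
("top",(c30,-s30,.08),(372.1,205.4)),("top",(c30,s30,.08),(320.,195.5))]
def w(p,m):
    c,s=np.cos(p[2]),np.sin(p[2]);return np.array([p[0]+c*m[0]-s*m[1],p[1]+s*m[0]+c*m[1],m[2]])
def res(p): return np.concatenate([proj(c,w(p,m))-u for c,m,u in F])
if __name__=="__main__":
    r=least_squares(res,[.562,-.013,-.187],x_scale=[.01,.01,.1],loss="soft_l1")
    print(r.x,np.degrees(r.x[2]));print(res(r.x).reshape(-1,2).round(1).tolist())
    np.save("mill.npy",r.x)
    for n,m in dict(hub=(0,0,.098),stud=(-.071,-.071,.14),front=(-.04,0,.15)).items(): print(n,w(r.x,m))
    for c,u in(("scene",(286.1,256.4)),("top",(295.3,274.3))):
        q=atz(c,u,.104)[:2]-r.x[:2];print("wheel",np.arctan2(q[1],q[0])-r.x[2],np.linalg.norm(q))
E
python3 fit.py
```

```text
[ 0.5641 -0.0112 -0.1813] -10.388236635755893
[[-0.3, -1.0], [-1.1, -2.2], [-0.2, 0.5], [0.0, 0.2], [0.4, 3.4], [-0.3, 0.3], [1.9, 2.2], [-0.3, 2.2], [-1.1, 0.8], [-1.1, -0.1], [-0.0, -0.5]]
hub [ 0.5641 -0.0112  0.098 ]
stud [ 0.4815 -0.0682  0.14  ]
front [ 0.5248 -0.004   0.15  ]
wheel 2.326021733730226 0.08049572017677732
wheel 2.4314308879466413 0.07825070729142528
```

```bash
cat > go.py <<'E'
# usage: go.py mx my z [tool-y angle in mill frame, deg (default 90)] ; prints shift units/turn units
import sys
from fit import *
from scipy.spatial.transform import Rotation as R
p=np.load("mill.npy");o=get_obs();Rm=R.from_rotvec(o["ee_rot"]).as_matrix()
def go(mx,my,z,a=90.):
    t=w(p,(mx,my,z));s=Rm.T@(t-o["eef_pos"])/.04
    ya=np.degrees(np.arctan2(Rm[1,1],Rm[0,1]));d=(np.degrees(p[2])+a-ya+180)%360-180
    print("target",t,"shift",s.round(3),"turn",round(-d/8,3))
c,s=np.cos(p[2]),np.sin(p[2]);e=o["eef_pos"]-w(p,(0,0,0))
print("t",o["time_s"],"tcp mill",np.array([c*e[0]+s*e[1],-s*e[0]+c*e[1],e[2]]),"F",o["force"],"w",o["width"],"grip",o["grip_force"],"j",o["joints"])
if __name__=="__main__":
    for g in sys.argv[1:]: go(*map(float,g.split(",")))
E
python3 go.py -- 2>/dev/null; python3 go.py -.042,0,.23; python3 -c "
from fit import *
for u,c in (((240+285/3,140+385/3),'top'),((230+215/3,180+230/3),'scene')): print(atz(c,u,.15))
im=cv2.imread('pics/scene0.png');im2=cv2.imread('pics/top0.png')
cv2.imwrite('pics/both.png',cv2.resize(np.hstack([im,im2]),(800,300)))"
```

```text
t 1.05 tcp mill [-0.4671  0.5783  0.2387] F [ 0.7186 -0.6397 -0.1375] w 0.08828411298530629 grip 0.0 j [ 1.2191  0.2639  1.604  -0.      1.2737 -0.0369]
t 1.05 tcp mill [-0.4671  0.5783  0.2387] F [ 0.7186 -0.6397 -0.1375] w 0.08828411298530629 grip 0.0 j [ 1.2191  0.2639  1.604  -0.      1.2737 -0.0369]
target [ 0.5228 -0.0036  0.23  ] shift [-12.456 -12.915   0.218] turn -0.956
[ 0.5216 -0.0074  0.15  ]
[ 0.5231 -0.0077  0.15  ]
```

View pics/both.png

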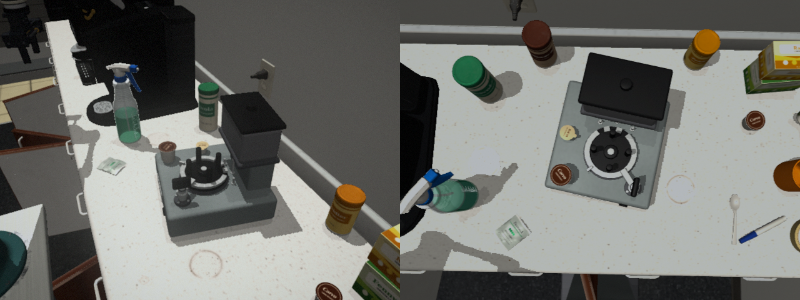

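The overview shows a spray bottle (top view, about px 70,300) near my straight path. I'll rise first and pass over it, then come down in front of the hopper.

```bash
python3 -c "
from fit import *
for u in ((96,312),(48,288)):
  for z in(.05,.25): print(u,z,atz('top',u,z))
d=np.load('d_scene.npy')
m=camera_model('scene');K=np.array(m['mtx']);T=np.array(m['extrinsics'])
v,u=np.mgrid[100:240:2,140:240:2];z=d[v,u];P=(np.linalg.inv(K)@np.stack([u*z,v*z,z]).reshape(3,-1));P=(T[:3,:3]@P+T[:3,3:]).T
P=P[(z.ravel()>0)&(P[:,2]>.1)&(P[:,0]<.62)&(P[:,1]<.6)];print(P.min(0),P.max(0),np.median(P,0))
"
```

```text
(96, 312) 0.05 [0.4532 0.3605 0.05  ]
(96, 312) 0.25 [0.4549 0.2846 0.25  ]
(48, 288) 0.05 [0.4889 0.4379 0.05  ]
(48, 288) 0.25 [0.4827 0.3449 0.25  ]
[0.3956 0.3208 0.1   ] [0.5767 0.5332 0.276 ] [0.456  0.359  0.1851]
```

Call:
servo_tool --plan '[[[0, 0, -1.2], 0, 0.3], [[0, 0, -2.4], 0, 0.3], [[0, 0, -3.2], 0, 0.3], [[0, 0, -3.2], 0, 0.3]]'

```text
time_s: 1.45
eef_pos: [0.2098, 0.6442, 0.3747]
ee_rot: [0.492, 3.1, 0.019]
force: [0.2, 0.7, 1.4]
width: 0.0581
grip_force: 0.0
```

Call:
servo_tool --plan '[[[-0.8, -0.8, 0], 0, 0.3], [[-1.6, -1.65, 0], 0, 0.3], [[-2.4, -2.5, 0], 0, 0.3], [[-3.2, -3.3, 0], 0, 0.3], [[-4.0, -4.15, 0], 0, 0.3], [[-4.8, -5.0, 0], -0.2, 0.3], [[-5.6, -5.8, 0], -0.4, 0.3], [[-6.4, -6.65, 0], -0.6, 0.3], [[-7.2, -7.5, 0], -0.8, 0.3], [[-8.0, -8.3, 0], -0.95, 0.3], [[-8.0, -8.3, 0], -0.95, 0.3]]'

```text
time_s: 2.55
eef_pos: [0.412, 0.2226, 0.3657]
ee_rot: [0.295, 3.128, -0.004]
force: [-0.4, -0.4, -0.6]
width: 0.0308
grip_force: 0.0
```

```bash
python3 go.py -.042,0,.2
```

```text
t 2.55 tcp mill [-0.1918  0.2025  0.3657] F [-0.4432 -0.4468 -0.6421] w 0.030842084247975503 grip 0.0 j [ 0.4438 -0.1887  1.8433 -0.0023  1.4882 -0.9384]
target [ 0.5228 -0.0036  0.2   ] shift [-3.78  -5.026  4.156] turn -0.05
```

Call:
servo_tool --plan '[[[-0.75, -1.0, 0.3], 0, 0.3], [[-1.5, -2.0, 0.8], 0, 0.3], [[-2.25, -3.0, 1.6], 0, 0.3], [[-3.0, -4.0, 2.4], -0.05, 0.3], [[-3.75, -5.0, 3.2], -0.05, 0.3], [[-3.77, -5.1, 4.0], -0.05, 0.3], [[-3.77, -5.1, 4.15], -0.05, 0.3], [[-3.77, -5.1, 4.15], -0.05, 0.3]]'

```text
time_s: 3.35
eef_pos: [0.5194, -0.0005, 0.1971]
ee_rot: [-0.277, -3.122, -0.001]
force: [-0.7, 0.8, 0.3]
width: 0.0312
grip_force: 0.0
```

```bash
python3 go.py -.042,-.004,.125; python3 -c "
from h import *
im,_=snapshot('scene');im2,_=snapshot('top')
a=cv2.resize(im[190:320,240:400],None,fx=2.5,fy=2.5,interpolation=cv2.INTER_CUBIC);b=cv2.resize(im2[170:300,260:420],None,fx=2.5,fy=2.5,interpolation=cv2.INTER_CUBIC)
cv2.imwrite('pics/above.png',np.hstack([a,b]))
print(proj('scene',get_obs()['eef_pos']))"
```

```text
t 3.35 tcp mill [-0.046   0.0024  0.1971] F [-0.7378  0.8139  0.3431] w 0.031197209022706614 grip 0.0 j [-0.0494  0.0046  1.9751  0.0008  1.1693 -1.4438]
target [ 0.5221 -0.0075  0.125 ] shift [-0.112 -0.161  1.802] turn 0.033
[298.02021956 227.25290055]
```

View pics/above.png

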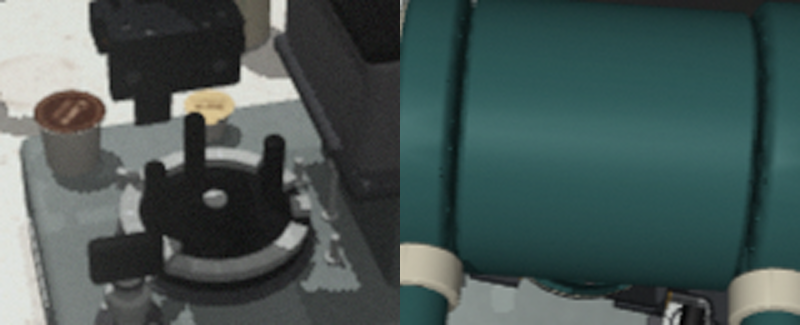

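Call:
servo_tool --plan '[[[-0.1, -0.16, 0], 0, 0.3], [[-0.1, -0.16, 0.5], 0, 0.3], [[-0.1, -0.16, 1.0], 0, 0.3], [[-0.1, -0.16, 1.4], 0, 0.3], [[-0.1, -0.16, 1.8], 0, 0.3], [[-0.1, -0.16, 1.8], 0, 0.3]]'

```text
time_s: 4.05
eef_pos: [0.5241, -0.0071, 0.1285]
ee_rot: [-0.272, -3.129, -0.0]
force: [-0.3, 0.4, -0.5]
width: 0.031
grip_force: 0.0
```

```bash
python3 go.py -.0283,.0283,.125; python3 -c "
from h import *
im,_=snapshot('scene')
a=cv2.resize(im[190:320,240:400],None,fx=4,fy=4,interpolation=cv2.INTER_CUBIC)
cv2.imwrite('pics/low.png',a)"
```

```text
t 4.05 tcp mill [-0.0401 -0.0032  0.1285] F [-0.3358  0.375  -0.5358] w 0.030990781663898636 grip 0.0 j [-0.0611  0.0777  2.0356  0.      1.0293 -1.4582]
target [0.5414 0.0218 0.125 ] shift [-0.301  0.785  0.086] turn 0.054
```

View pics/low.png

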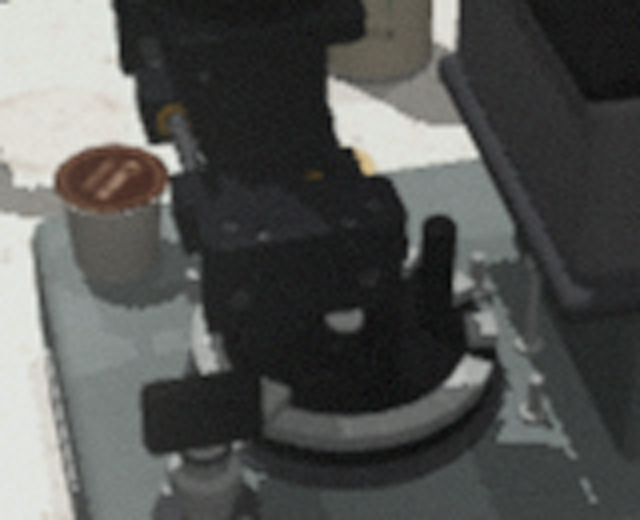

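The fingers are down astride the front peg with no contact force. The tall middle pin shows clearly at about px (373,255–277). First stroke next.

Call:
servo_tool --plan '[[[0, 0, 0], 0, 0.58], [[0, 0, 0], 0, 0.58], [[0, 0.1, 0], 0, 0.58], [[-0.01, 0.22, 0], 0, 0.58], [[-0.03, 0.34, 0], 0, 0.58], [[-0.06, 0.46, 0], 0, 0.58], [[-0.11, 0.57, 0], 0, 0.58], [[-0.17, 0.68, 0], 0, 0.58], [[-0.25, 0.79, 0], 0, 0.58], [[-0.36, 0.89, 0], 0, 0.58], [[-0.36, 0.89, 0], 0, 0.58]]'

```text
time_s: 5.2
eef_pos: [0.5461, 0.0254, 0.1285]
ee_rot: [0.274, 3.128, 0.001]
force: [-0.4, -1.3, -0.6]
width: 0.0185
grip_force: 0.3
```

```bash
cat > wh.py <<'E'
from fit import *
p=np.load("mill.npy")
for c in("scene","top"):
    im,_=snapshot(c);cv2.imwrite(f"pics/w_{c}.png",im)
    for r in spot_point(c,"pointer_line")[:2]:
        q=atz(c,r["centre"],.104)[:2]-p[:2];a=np.arctan2(q[1],q[0])-p[2]
        print(c,round(r["p"],2),np.round(r["centre"],1),"wheel",a.round(3),"deg",np.degrees(a).round(1),"r",np.linalg.norm(q).round(4))
E
python3 wh.py; python3 go.py
```

```text
scene 0.58 [321. 240.] wheel 1.418 deg 81.3 r 0.0896
t 5.4 tcp mill [-0.0244  0.0324  0.1292] F [0.1231 0.2321 0.0724] w 0.01834542036042905 grip 0.0 j [-0.0001  0.1166  1.9913  0.0009  1.0317 -1.3961]
```

Call:
servo_tool --plan '[[[0, -0.05, 0], 0, 0.3], [[0, -0.05, -0.3], 0, 0.3], [[0, -0.05, -1.0], 0, 0.3], [[0.08, -0.5, -1.25], 0, 0.3], [[0.18, -1.2, -1.25], 0, 0.3], [[0.18, -1.43, -1.25], 0, 0.3], [[0.18, -1.43, -1.25], 0, 0.3]]'

```text
time_s: 6.1
eef_pos: [0.5281, -0.0313, 0.1794]
ee_rot: [0.278, 3.128, 0.0]
force: [-0.2, 0.9, 0.3]
width: 0.0307
grip_force: 0.0
```

```bash
python3 wh.py; python3 go.py -.0315,-.025,.128; python3 -c "
import cv2
im=cv2.imread('pics/w_scene.png')
cv2.imwrite('pics/up.png',cv2.resize(im[190:320,240:400],None,fx=4,fy=4,interpolation=cv2.INTER_CUBIC))"
```

```text
scene 0.67 [321.6 243.9] wheel 1.419 deg 81.3 r 0.0783
t 6.3 tcp mill [-0.0321 -0.0247  0.1785] F [ 0.8067 -1.0401 -0.954 ] w 0.031111681405231954 grip 0.0 j [-0.1037  0.0349  1.9804  0.0006  1.1267 -1.4997]
target [ 0.5287 -0.0301  0.128 ] shift [-0.017 -0.007  1.263] turn 0.046
```

View pics/up.png

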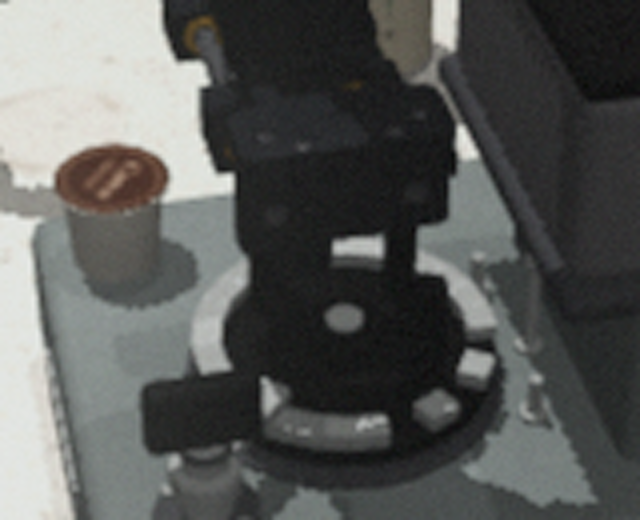

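Call:
servo_tool --plan '[[[0, 0, 0.4], 0, 0.3], [[0, 0, 0.7], 0, 0.3], [[0, 0, 0.85], 0, 0.3], [[0, 0, 0.85], 0, 0.3]]'

```text
time_s: 6.7
eef_pos: [0.5269, -0.0299, 0.1431]
ee_rot: [-0.274, -3.126, -0.0]
force: [-0.1, -0.2, -1.1]
width: 0.0309
grip_force: 0.0
```

Call:
servo_tool --plan '[[[0, 0, 0.38], 0, 0.3], [[0, 0, 0.38], 0, 0.58], [[0, 0, 0.38], 0, 0.58], [[0.06, 0.13, 0.38], 0, 0.58], [[0.1, 0.25, 0.38], 0, 0.58], [[0.15, 0.38, 0.38], 0, 0.58], [[0.18, 0.5, 0.38], 0, 0.58], [[0.19, 0.63, 0.38], 0, 0.58], [[0.19, 0.76, 0.38], 0, 0.58], [[0.17, 0.89, 0.38], 0, 0.58], [[0.14, 1.01, 0.38], 0, 0.58], [[0.05, 1.18, 0.38], 0, 0.58]]'

```text
time_s: 7.9
eef_pos: [0.5324, 0.0159, 0.1291]
ee_rot: [-0.275, -3.126, 0.003]
force: [-3.5, -4.0, -0.0]
width: 0.0185
grip_force: 2.0
```

Call:
servo_tool --plan '[[[0, 0, 0], 0, 1], [[0, 0, 0], 0, 1], [[0, 0, 0], 0, 1]]'

```text
time_s: 8.2
eef_pos: [0.534, 0.0164, 0.1293]
ee_rot: [-0.275, -3.129, -0.0]
force: [-0.6, -1.7, -3.1]
width: 0.0131
grip_force: 30.0
```

```bash
python3 wh.py; python3 go.py -.0283,.0283,.128
```

```text
scene 0.57 [368.4 260.6] wheel 0.177 deg 10.1 r 0.0777
t 8.4 tcp mill [-0.0347  0.0217  0.1293] F [-0.9529 -0.9162 -2.7163] w 0.012879164242200354 grip 29.999585822224617 j [-0.016   0.0951  2.0148  0.0002  1.0321 -1.4116]
target [0.5414 0.0218 0.128 ] shift [-0.16   0.164  0.033] turn 0.043
```

Call:
servo_tool --plan '[[[-0.04, 0.04, 0], 0, 1], [[-0.08, 0.09, 0], 0, 1], [[-0.12, 0.13, 0], 0, 1], [[-0.16, 0.16, 0], 0, 1], [[-0.16, 0.16, 0], 0, 1]]'

```text
time_s: 8.9
eef_pos: [0.5393, 0.0206, 0.1292]
ee_rot: [-0.275, -3.124, 0.004]
force: [-9.4, -4.6, 2.1]
width: 0.0129
grip_force: 30.0
```

```bash
python3 wh.py; python3 go.py -.0283,.0283,.128; python3 -c "
from fit import *
p=np.load('mill.npy');print([ (x['centre'],x['p']) for n in('pin_tall','pin_short_1','wheel_hub') for x in spot_point('scene',n)])
im=cv2.imread('pics/w_scene.png');x,y=310,220
b=cv2.resize(im[y:y+85,x:x+90],None,fx=7,fy=7,interpolation=cv2.INTER_CUBIC)
for a,col in((0,(0,255,0)),(.087,(255,0,0)),(-.087,(0,0,255))):
  for r in(.064,.072,.08):
    u=proj('scene',w(p,(r*np.cos(a),r*np.sin(a),.105)));cv2.circle(b,tuple(int(t) for t in (u-(x,y)+.5)*7),2,col,-1)
cv2.imwrite('pics/near.png',b)"
```

```text
scene 0.87 [372.6 262.1] wheel 0.1 deg 5.7 r 0.0825
scene 0.56 [266.9 252.4] wheel 2.403 deg 137.7 r 0.115
t 9.1 tcp mill [-0.0302  0.0268  0.1293] F [-8.383  -4.5507  2.1711] w 0.012697309354841903 grip 30.006111301481724 j [-0.0069  0.1085  2.0001 -0.0019  1.0384 -1.4009]
target [0.5414 0.0218 0.128 ] shift [-0.047  0.038  0.031] turn 0.039
[([373.6, 279.6], 0.48), ([373.1, 261.6], 0.72), ([360.3, 257.5], 0.58), ([372.4, 293.1], 0.5), ([326.9, 274.8], 0.87)]
```

View pics/near.png

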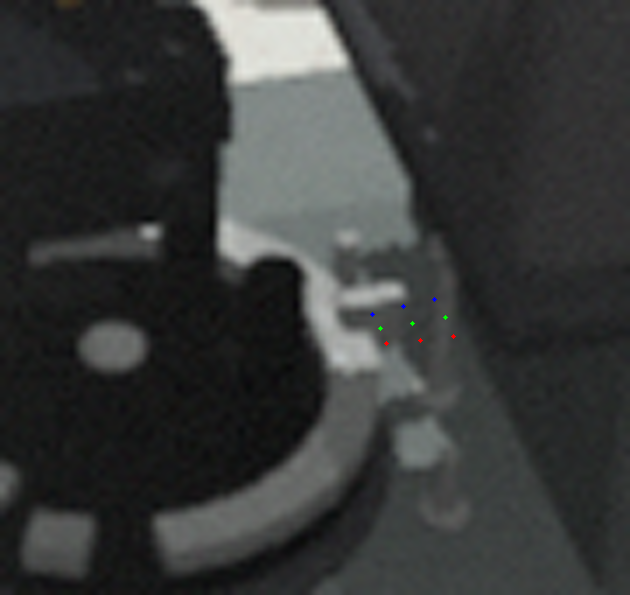

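The pointer nose shows at about px (362–367, 261), still left of the tall pin (shaft about px 373, 255–276). By eye several degrees remain, so I'll cross-check with a peg and the notch.

```bash
python3 -c "
from fit import *
p=np.load('mill.npy');x,y=310,220
f=lambda r,d,z:((proj('scene',w(p,(r*np.cos(np.radians(d)),r*np.sin(np.radians(d)),z)))-(x,y)+.5)*7).round(0)
print('hubtop',f(0,0,.113),'foot pins',[f(.08,d,.08) for d in(-30,0,30)],'tall top',f(.08,0,.131),'short tops',f(.08,30,.1),f(.08,-30,.1))
for W in(0,4,8,12): print(W,'nose',f(.064,W,.104),f(.072,W,.104),'peg',f(.04,W-45,.15),'notch255 in/out',f(.05,W-105,.105),f(.062,W-105,.105),'left peg axis',f(.04,W+45,.15))
"
```

```text
hubtop [118. 346.] foot pins [array([451., 516.]), array([438., 397.]), array([345., 301.])] tall top [452. 232.] short tops [349. 239.] [456. 452.]
0 nose [380. 332.] [413. 326.] peg [277. 279.] notch255 in/out [117. 521.] [117. 559.] left peg axis [206. 129.]
4 nose [374. 320.] [405. 313.] peg [282. 272.] notch255 in/out [133. 521.] [137. 559.] left peg axis [195. 125.]
8 nose [366. 309.] [396. 301.] peg [287. 264.] notch255 in/out [149. 520.] [157. 557.] left peg axis [184. 122.]
12 nose [357. 298.] [386. 288.] peg [291. 257.] notch255 in/out [164. 518.] [176. 555.] left peg axis [173. 120.]
```

Peg, notch and tool position agree on about +3°. The nose evidently stands about 7 mm higher than I projected, as the first triangulation (z 0.111) also showed. I'll trim 3°, release, step aside and get clean views.

Call:
servo_tool --plan '[[[-0.025, 0.02, 0], 0, 1], [[-0.05, 0.04, 0], 0, 1], [[-0.05, 0.04, 0], 0, 1], [[-0.05, 0.04, 0], 0, 1]]'

```text
time_s: 9.65
eef_pos: [0.5414, 0.0218, 0.1292]
ee_rot: [-0.275, -3.124, 0.003]
force: [-8.0, -4.5, 2.4]
width: 0.013
grip_force: 30.0
```

```bash
python3 go.py
```

```text
t 9.65 tcp mill [-0.0283  0.0284  0.1292] F [-7.9901 -4.4828  2.4062] w 0.012990575427707953 grip 30.006878804415464 j [-0.0047  0.1127  1.9955 -0.0019  1.0391 -1.3987]
```

Call:
servo_tool --plan '[[[0, 0, 0], 0, 0.3], [[0, 0, 0], 0, 0.3], [[0, 0, -0.5], 0, 0.3], [[0, 0, -1.2], 0, 0.3], [[0.3, -0.6, -2.0], 0, 0.3], [[0.6, -1.6, -2.4], 0, 0.3], [[0.8, -2.7, -2.4], 0, 0.3], [[1.0, -3.8, -2.4], 0, 0.3], [[1.0, -4.9, -2.4], 0, 0.3], [[1.0, -6.0, -2.4], 0, 0.3], [[1.0, -6.5, -2.4], 0, 0.3]]'

```text
time_s: 10.75
eef_pos: [0.4596, -0.2295, 0.2268]
ee_rot: [0.278, 3.126, -0.003]
force: [0.6, 0.5, -0.2]
width: 0.0309
grip_force: 0.0
```

```bash
python3 wh.py; python3 go.py; cat > m.py <<'E'
from fit import *
P={}
for c in("scene","top"):
    for n in("wheel_hub","pointer_line","pin_tall","pin_short_1","stud_wing","lock_tongue"):
        P[c,n]=spot_point(c,n);print(c,n,[(np.round(x["centre"],1).tolist(),round(x["p"],2)) for x in P[c,n][:3]])
for n in("wheel_hub","pointer_line","stud_wing","lock_tongue"):
    if P["scene",n] and P["top",n]: print(n,*tri(px2ray("scene",P["scene",n][0]["centre"]),px2ray("top",P["top",n][0]["centre"])))
b=[cv2.resize(cv2.imread(f"pics/w_{c}.png")[y:y+120,x:x+80],None,fx=5,fy=5,interpolation=cv2.INTER_CUBIC) for c,x,y in(("scene",300,220),("top",305,180))]
cv2.imwrite("pics/chk.png",np.hstack(b))
E
python3 m.py
```

```text
scene 0.71 [372.7 265. ] wheel 0.013 deg 0.7 r 0.0798
top 0.78 [348.5 191.9] wheel -0.023 deg -1.3 r 0.0777
top 0.6 [375.5 299. ] wheel -2.352 deg -134.8 r 0.1012
t 10.95 tcp mill [-0.0638 -0.2304  0.226 ] F [-0.4147  0.0389 -0.1984] w 0.031006887494203623 grip 0.0 j [-0.5065 -0.0378  1.9617  0.001   1.2165 -1.9013]
scene wheel_hub []
scene pointer_line [([372.7, 265.0], 0.71)]
scene pin_tall [([371.1, 275.2], 0.61)]
scene pin_short_1 [([373.7, 294.8], 0.56)]
scene stud_wing [([292.2, 291.5], 0.87)]
scene lock_tongue []
top wheel_hub []
top pointer_line [([348.5, 191.9], 0.78), ([375.5, 299.0], 0.6)]
top pin_tall []
top pin_short_1 [([368.1, 204.0], 0.57), ([259.7, 279.9], 0.56), ([318.6, 194.8], 0.47)]
top stud_wing [([271.8, 211.8], 0.6)]
top lock_tongue [([356.8, 273.1], 0.73)]
pointer_line [ 0.6404 -0.0271  0.1066] 0.0014351269789656573
stud_wing [ 0.5902  0.1066 -0.0327] 0.0826198948587258
```

View pics/chk.png

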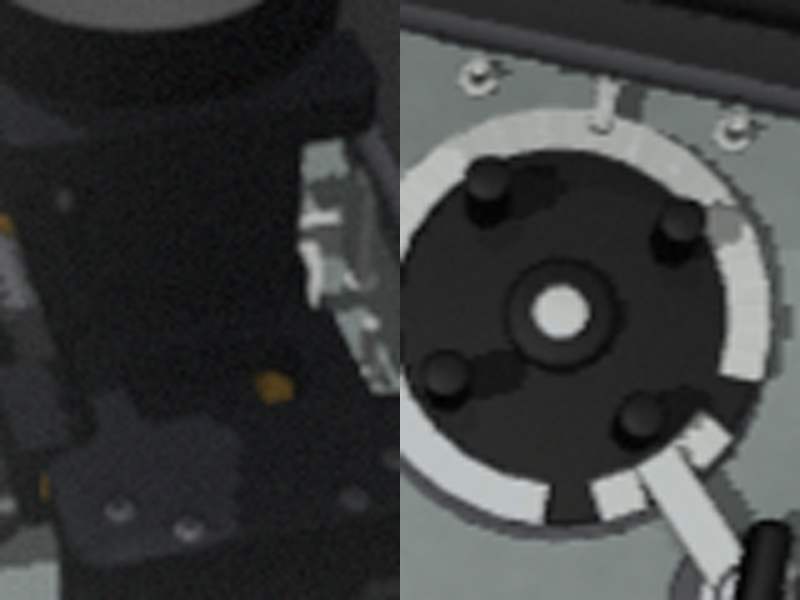

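Both views put the pointer at the tall pin (0.7° and −1.3°). In the top view the nose (px 426,200) is midway between the short pins, and the tongue sits over the middle notch. On to the stud.

Call:
servo_tool --plan '[[[0.1, 1.0, 0], 0, 0.3], [[0.18, 2.1, 0], 0, 0.3], [[0.18, 3.2, 0], 0, 0.3], [[0.18, 3.98, 0.4], 0, 0.3], [[0.18, 3.98, 1.0], 0, 0.3], [[0.18, 3.98, 1.0], 0, 0.3], [[0.18, 3.98, 1.0], 0, 0.3]]'

```text
time_s: 12.25
eef_pos: [0.4795, -0.0682, 0.1854]
ee_rot: [-0.274, -3.128, 0.0]
force: [-0.0, -0.7, 0.9]
width: 0.0308
grip_force: 0.0
```

```bash
python3 go.py -.071,-.071,.130
```

```text
t 12.25 tcp mill [-0.073  -0.0714  0.1854] F [-0.0372 -0.6979  0.8503] w 0.030829176167280148 grip 0.0 j [-0.1926 -0.0586  2.0594 -0.0002  1.1421 -1.5883]
target [ 0.4815 -0.0682  0.13  ] shift [-0.052  0.009  1.384] turn 0.045
```

Call:
servo_tool --plan '[[[-0.05, 0.01, 0.5], 0, 0.3], [[-0.05, 0.01, 0.9], 0, 0.3], [[-0.05, 0.01, 1.2], 0, 0.3], [[-0.05, 0.01, 1.38], 0, 0.3], [[-0.05, 0.01, 1.38], 0, 0.3], [[-0.05, 0.01, 1.38], 0, 1], [[-0.05, 0.01, 1.38], 0, 1], [[-0.05, 0.01, 1.38], 0, 1], [[-0.05, 0.01, 1.38], 0, 1]]'

```text
time_s: 13.15
eef_pos: [0.4828, -0.0675, 0.1312]
ee_rot: [0.276, 3.127, 0.002]
force: [0.5, 3.5, 2.6]
width: 0.0119
grip_force: 30.0
```

```bash
python3 go.py -.071,-.071,.130
```

```text
t 13.15 tcp mill [-0.0699 -0.0701  0.1312] F [0.5285 3.4931 2.5768] w 0.011891582532753265 grip 30.000299094244838 j [-0.1911  0.0025  2.1083  0.0018  1.029  -1.5869]
target [ 0.4815 -0.0682  0.13  ] shift [ 0.028 -0.023  0.031] turn 0.038
```

Call:
servo_tool --plan '[[[0.02, 0, 0.06], 0, 1], [[0.02, 0, 0.12], 0, 1], [[0.02, 0, 0.18], 0, 1], [[0.02, 0, 0.22], 0, 1], [[0.02, 0, 0.22], 0, 1]]'

```text
time_s: 13.65
eef_pos: [0.4828, -0.0676, 0.1234]
ee_rot: [0.275, 3.126, 0.002]
force: [-0.1, 5.0, 11.1]
width: 0.0115
grip_force: 30.0
```

The plunger went 7.8 mm down at about 11 N, so the tooth is in. Now I turn it clockwise.

Call:
servo_tool --plan '[[[0, 0, 0.03], 0, 1], [[0, 0, 0.03], 0.7, 1], [[0, 0, 0.03], 1.4, 1], [[0, 0, 0.03], 2.1, 1], [[0, 0, 0.03], 2.8, 1], [[0, 0, 0.03], 2.8, 1]]'

```text
time_s: 14.25
eef_pos: [0.4825, -0.0686, 0.1231]
ee_rot: [0.878, 3.013, -0.001]
force: [-3.3, 1.5, 15.6]
width: 0.0118
grip_force: 30.0
```

```bash
python3 go.py -.071,-.071,.123,0; python3 -c "
from bench import *;print(get_obs()['wrist_torque'])"
```

```text
t 14.25 tcp mill [-0.0699 -0.0712  0.1231] F [-3.2573  1.4574 15.5653] w 0.011765026180313776 grip 30.002893335185945 j [-0.1917  0.0113  2.1163 -0.0011  1.011  -1.1945]
target [ 0.4815 -0.0682  0.123 ] shift [ 0.026 -0.006  0.003] turn 8.485
[ 0.32030552  0.70605315 -0.01242411]
```

Call:
servo_tool --plan '[[[0, 0, 0], 0.8, 1], [[0, 0, 0], 1.6, 1], [[0, 0, 0], 2.4, 1], [[0, 0, 0], 3.2, 1], [[0, 0, 0], 4.0, 1], [[0, 0, 0], 4.8, 1], [[0, 0, 0], 5.6, 1], [[0, 0, 0], 6.4, 1], [[0, 0, 0], 7.2, 1], [[0, 0, 0], 8.0, 1], [[0, 0, 0], 8.6, 1], [[0, 0, 0], 8.7, 1]]'

```text
time_s: 15.45
eef_pos: [0.4796, -0.0697, 0.123]
ee_rot: [2.442, 1.976, -0.008]
force: [-13.1, -2.3, 22.7]
width: 0.0118
grip_force: 30.0
```

```bash
python3 go.py -.071,-.071,.123,0; python3 -c "
from bench import *;print(get_obs()['wrist_torque'])"
```

```text
t 15.45 tcp mill [-0.0726 -0.0728  0.123 ] F [-13.1412  -2.2605  22.6608] w 0.011843424051065322 grip 30.00627422472462 j [-0.1928  0.0102  2.1176 -0.0048  1.0169  0.0197]
target [ 0.4815 -0.0682  0.123 ] shift [ 0.045  0.04  -0.   ] turn -0.205
[-0.3860061   2.33504987  0.30338098]
```

Call:
servo_tool --plan '[[[0, 0, -0.03], 0.15, 1], [[0, 0, -0.06], 0.15, 1], [[0, 0, -0.08], 0.15, 1], [[0, 0, -0.08], 0.15, 1]]'

```text
time_s: 15.85
eef_pos: [0.4793, -0.0695, 0.1241]
ee_rot: [2.459, 1.954, -0.008]
force: [-6.6, -3.0, 8.0]
width: 0.0116
grip_force: 30.0
```

Call:
servo_tool --plan '[[[0, 0, 0], 0, 0.6], [[0, 0, 0], 0, 0.4], [[0, 0, 0], 0, 0.3], [[0, 0, -0.4], 0, 0.3], [[0, 0, -1.0], 0, 0.3], [[0, 0, -1.8], 0, 0.3], [[0, 0, -2.6], 0, 0.3], [[0, 0, -2.6], 0, 0.3]]'

```text
time_s: 16.65
eef_pos: [0.4843, -0.0687, 0.2325]
ee_rot: [2.457, 1.947, 0.009]
force: [0.3, 0.2, 0.9]
width: 0.0308
grip_force: 0.0
```

```bash
python3 go.py -.071,-.31,.23,0
```

```text
t 16.65 tcp mill [-0.0682 -0.0709  0.2325] F [0.2997 0.1643 0.9247] w 0.03075535722580566 grip 0.0 j [-0.1916 -0.0946  2.0028 -0.0002  1.2243  0.0393]
target [ 0.4384 -0.3033  0.23  ] shift [-5.973  0.224  0.063] turn -0.354
```

Call:
servo_tool --plan '[[[-1.0, 0, 0], 0, 0.3], [[-2.1, 0, 0], 0, 0.3], [[-3.2, 0, 0], 0, 0.3], [[-4.3, 0, 0], 0, 0.3], [[-5.4, 0, 0], 0, 0.3], [[-6.2, -0.5, 0], 0, 0.3], [[-6.5, -1, 0], 0, 0.3], [[-6.5, -1, 0], 0, 0.3]]'

```text
time_s: 17.45
eef_pos: [0.38, -0.3127, 0.2258]
ee_rot: [-2.464, -1.945, 0.002]
force: [0.2, -0.0, -0.1]
width: 0.0307
grip_force: 0.0
```

```bash
python3 wh.py; python3 - <<'E'
from fit import *
P={}
for n in("pointer_line","stud_wing","lock_tongue"):
    for c in("scene","top"):
        P[c,n]=spot_point(c,n);print(c,n,[(np.round(x["centre"],1).tolist(),round(x["p"],2)) for x in P[c,n][:2]])
    if P["scene",n] and P["top",n]: print(n,*tri(*[px2ray(c,P[c,n][0]["centre"]) for c in("scene","top")]))
b=[cv2.resize(cv2.imread(f"pics/w_{c}.png")[y:y+140,x:x+100],None,fx=4,fy=4,interpolation=cv2.INTER_CUBIC) for c,x,y in(("scene",280,200),("top",300,180))]
cv2.imwrite("pics/end.png",np.hstack(b))
E
```

```text
scene 0.84 [371.1 265.2] wheel 0.016 deg 0.9 r 0.077
scene 0.29 [375.1 290. ] wheel -0.734 deg -42.1 r 0.0857
top 0.72 [347.5 192.7] wheel -0.007 deg -0.4 r 0.0762
top 0.6 [378.9 296.6] wheel -2.291 deg -131.3 r 0.1012
scene pointer_line [([371.1, 265.2], 0.84), ([375.1, 290.0], 0.29)]
top pointer_line [([347.5, 192.7], 0.72), ([378.9, 296.6], 0.6)]
pointer_line [ 0.6389 -0.0255  0.1056] 0.00046508158181824864
scene stud_wing []
top stud_wing [([374.9, 299.0], 0.6), ([369.1, 206.5], 0.52)]
scene lock_tongue []
top lock_tongue [([356.2, 271.5], 0.59), ([336.1, 246.2], 0.46)]
```

View pics/end.png

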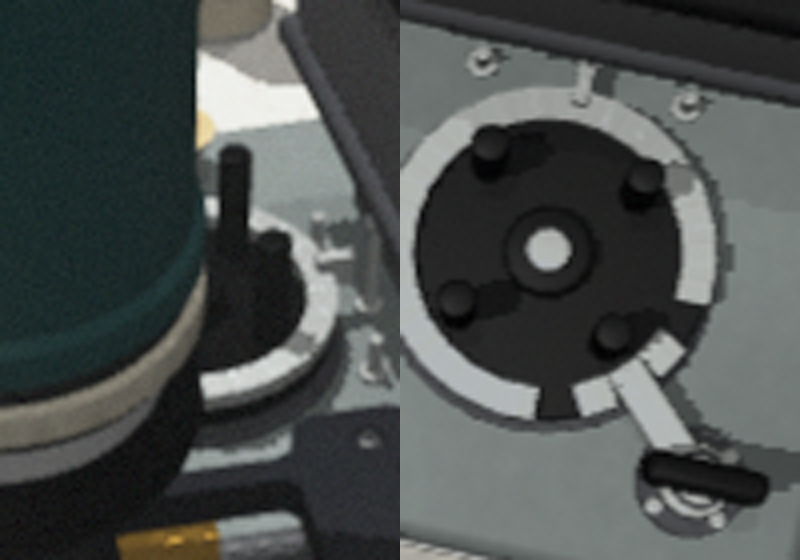

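The top view shows the wing now along the mill's y (px 463–491, 296–302), and the pointer (446,197) at the tall pin. One check remains: that the wing stays down, using depth against the pegs (tops 150 mm).

```bash
python3 - <<'E'
from h import *
im,d=snapshot("top")
m=camera_model("top");K=np.array(m["mtx"]);T=np.array(m["extrinsics"])
d0=np.load("d_top.npy")
def z(D,u,v):
    zz=[(T[:3,:3]@(np.linalg.inv(K)@np.array([a,b,1.])*D[b,a])+T[:3,3])[2] for a in u for b in v if D[b,a]>0];return np.round(np.median(zz),4) if zz else None
print("wing now",z(d,range(366,388),range(296,303)), z(d,range(370,386),range(298,301)),"wing before",z(d0,range(375,379),range(290,307)))
print("peg",z(d,range(420-100+132,420-100+134),range(262,266)), [z(d,range(u-1,u+2),range(v-1,v+2)) for u,v in((322,216),(361,224),(314,254),(353,262))])
E
```

```text
wing now 0.151 0.1516 wing before 0.1554
peg 0.001 [np.float64(0.151), np.float64(0.1507), np.float64(0.1512), np.float64(0.151)]
```

```bash
python3 -c "
from bench import *
print(hand_in())"
```

```text
the job is handed in; nothing more can be done
None
```

The job is handed in: the wheel's pointer stands at the tall middle pin (within about 1°), and the wing stud is pushed in, turned a quarter turn clockwise and resting about 4–5 mm down. The pod and tub were not touched, and it took about 18 s of the 58 s; the hand-in gave no verdict.

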